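# Fetch a dropped levelling foot from under a riser shelf with tongs

### The job

The orange levelling foot has ended up beneath the low slatted riser shelf on the bench. Take the red-handled spring tongs, reach in under the slats from the robot's side, close the jaws on the foot where it stands, draw it out to the robot's side and hold it up in the tongs, in front of the riser and at least 10 cm above the bench, and finish while still holding it there, squeezed in the tongs. Touch the foot with nothing but the tongs, do not bump hard or push against the riser, and leave everything else as it stands.

Things in the scene. Friction and masses are not known exactly. Their poses are not given: they have to be found in the camera images.
- tongs: Spring tongs lying on their side: two arms, 24 mm high, red handles, black rubber jaws, steel spring block at the rear. Origin: midway between the handles, at the underside (on the bench); balance point near it. x runs to the jaws, z up. Handles reach 45 mm each way of the origin, rear end 139 mm behind, jaw tips 162 mm ahead. 91 g. Starts left or right, jaws roughly away from the robot.
- tongs_left: Left (+y) arm of the tongs. Origin on its hinge, 110 mm behind the tongs' origin, at the underside; x along the arm to the jaw. Width over both handles' outer faces at the tongs' origin: 52 mm open, 37 mm with the foot in the jaws, 27 mm shut. Gap between the jaw faces: 64 mm open; it closes about 2.3 mm for each mm at the handles.
- tongs_right: Right (-y) arm, likewise. A spring holds the arms open: squeezing at the handles takes 4 N to start, about 6.5 N to reach the foot; 15 to 30 N holds the foot firmly. With the handles squeezed only to about 47 mm the spring keeps the tongs in the gripper and the jaws stay some 52 mm apart.
- tongs_nip (a point): The point midway between the jaws, 140 mm ahead of the tongs' origin and 11 mm above their underside, where the foot should be when the jaws close. Jaws: 44 mm long, 22 mm high, with lips standing 4 mm inwards at their front and rear ends.
- foot: The levelling foot, standing upright on the bench beneath the riser: orange round base of 30 mm diameter and 16 mm height, then a steel collar and an upright 9 mm steel stud, 42 mm high in all; about 45 g. Origin: centre of its underside, z up.
- riser: Low riser shelf, fixed: two pine end blocks carry two plywood slats (38 mm wide, 12 mm thick, along y, 28 mm gap between). 104 mm deep (x), 300 long (y), 72 high; opening beneath 60 mm high, 228 mm long, open front and back. Origin: centre of its underside, on the bench; x away from the robot, z up. The foot stands within 10 mm (x) and 35 mm (y) of its middle.
- hammer: Hammer, 250 mm long, lying on the left of the bench; leave alone. Origin near its middle.
- glue: White glue bottle with blue label, 44 mm diameter, 115 mm high, standing on the right (-y) end of the riser; leave alone. Origin: centre of its underside.
- screw_jar: Glass jar with black cap, 44 mm diameter, 60 mm high, standing on the left (+y) end of the riser; leave alone. Origin: centre of its underside.
- spare_foot: Another levelling foot, with a grey base, standing out on the left of the bench; leave alone. Origin: centre of its underside.
- tape_measure: Yellow tape measure, 72 x 40 mm, 66 mm high, on the right of the bench; leave alone. Origin: centre of its underside.
- screwdriver: Screwdriver, 200 mm long, lying on the bench on the side where the tongs are not; leave alone. Origin near its middle.

How it is judged:
On the way, in this order (a step that is already met when the one before it is completed fails the run):
1. the robot squeezes the tongs so that both jaws grip the foot while it is still beneath the riser (contact force between each of tongs_left, tongs_right and foot above 0.4 N and contact force between the fingers and tongs above 1 N and x of foot in the frame of riser between -0.05 and 0.05 m and height (world z) of foot below 0.045 m), for 0.2 s.
2. the foot, still in both jaws, is drawn out to the robot's side of the riser (contact force between each of tongs_left, tongs_right and foot above 0.4 N and contact force between the fingers and tongs above 1 N and x of foot in the frame of riser below -0.07 m), for 0.1 s.
At the end, for the whole second after the job is handed in: The foot is held still in both jaws (over 0.4 N each), the tongs in the fingers (over 1 N), its underside over 100 mm up, its centre over 70 mm to the robot's side of the riser's; tongs and foot clear of the riser, fingers off the foot, bystanders within 30 mm of their places (all of step 2 and height (world z) of foot above 0.1 m and linear speed of foot below 0.05 m/s and contact force between each of tongs, foot and riser below 0.2 N and contact force between the fingers and foot below 0.2 N and distance of each of hammer, glue, screw_jar, spare_foot, tape_measure, screwdriver from where it was at the start of the episode below 0.03 m); the arm keeps its last pose, push and grip.
It fails at once if the foot is touched by the fingers or arm (contact force between any of the fingers, the arm and foot above 0.5 N).
It fails at once if the riser is bumped or pushed with more than 12 N (contact force between any of tongs, the fingers, the arm and riser above 12 N).
It fails at once if a bystander is moved more than 30 mm (distance of any of hammer, glue, screw_jar, spare_foot, tape_measure, screwdriver from where it was at the start of the episode above 0.03 m).
It also fails if it takes over 48 s, if anything falls off the work surface, if the arm or the gripper's body presses on something with over 40 N, if the wrist force passes 120 N, or if a joint passes its speed limit or range.

### The arm

A 6-joint arm with a two-finger parallel gripper is mounted at the origin on the work surface. World frame = base frame: x ahead of the robot, y to its left, z up, the work surface at z = 0. Lengths are in m, angles in rad, forces in N, time in s.
With the tool pointing down it reaches from about 0.225 to 0.875 m from the base axis. Payload 3.4 kg.
Tool frame: the origin (TCP) lies at the very end of the fingers, on their centre line; the grasp point (between the pads) lies 19 mm behind it; z points along the fingers, y is the line along which they close (so a half turn about z gives the same grasp; the last joint's range is limited). The gripper opens to 85 mm and grips with 20 to 120 N. Pads are 22 mm wide; open, the fingers measure 114 mm over their backs; the gripper's body (76 mm by 85 mm) begins 54 mm behind the grasp point. The pads swing forward as they close: fully open they stand 13 mm farther back than shut.
Start: joints at [-1.395, 0.276, 1.505, -0, 1.361, -0.121], TCP at [0.168, -0.55, 0.201] pointing down, gripper open.
Joint ranges: [-2.89, 2.89], [-0.75, 2.08], [0.22, 2.7], [-1.18, 4.32], [0.11, 2.71], [-2.7, 2.7]. Speed limits (rad/s): [2.57, 2.57, 3.14, 3.14, 3.14, 3.14].

### API

Orientations are given as a unit quaternion [w, x, y, z].
In Python, from rig import manip, eyes gives the robot as it stands.
- The arm moves only by the tool servo_tool, never from a script. Its argument "series" is text: rows parted by semicolons, each of 7 numbers parted by spaces: the shift along the tool's x, y, z in m, then the turn, a rotation vector about the tool's x, y, z in degrees, then the closure, from 0 (fully open) to 1 (shut). In form: dx dy dz ax ay az fingers; .... A call has 1 to 5 rows; each row is the pose to reach, as a shift and turn from the pose commanded when the call began, along the tool's axes at that moment; what a row does not reach only later rows make up. A row lasts 1/10 s, in which the tool goes at most 50 mm and 8.59 degrees, less where a joint would pass 70% of its speed; a pose out of reach is approached as far as the arm can. A call with a gripper value outside its range is refused whole. The fingers move at their own pace and stop on an object; "squeeze" is the grip in N (left out, the last holds). Time passes only in rows, so rows that repeat a pose let the fingers close. It gives the time, the measured TCP pose, the force, the opening and the grip force at its end, in the units of the state.
- manip.get_state(): the state, without advancing time (a new reading comes with each control period).
- eyes.get_image(name): name is "side" or "top" or "wrist"; returns the picture (420x560x3 uint8, red, green, blue); there is no depth.
- eyes.camera_info(name): a dict with "fx", "fy", "cx", "cy" (pixels), "dist" ([k1, k2, p1, p2, k3] as OpenCV has them; the pictures are not rectified), "eye" and "orientation" of the camera in the world. Camera axes: x right, y down, z forward; pixel columns grow to the right and rows downward; lengths in m; the calibration is good to about 2 mm. A picture is of the moment at which its call begins: read the wrist's pose just before it. camera_info takes no time and is no camera call; for the wrist camera it gives the pose at the moment of the call.
- manip.sign_off(): hands the job in; it is judged then, once.
The state is a dict: "clock": time; "qpos": joint angles; "qd": joint speeds; "effort": joint torques, N m; "position": TCP position; "ee_rot": TCP orientation; "contact_force": force on the tool from outside, world axes, zero at the start; "moment": the same for the moment, N m; "width": finger opening in m; "gripper_force": force on a finger pad.
Only numpy, scipy, OpenCV 4.12 (cv2) and the standard library are available. Lean on these libraries where they do the work, as an engineer would, in place of code of your own. Each camera call takes 0.05 s, during which the arm holds its last target. There are 200 camera calls.

## Working session

There is one attempt and no reset: what is moved stays moved. The work goes in short steps, Python scripts to look and compute and a tool call to move; the robot and the scene stay as the last step left them, time stands still between calls to the robot, and variables do not carry over. Pictures are saved under pics/ and viewed, at most 13 in all, crops included, and the job is handed in when it is done.

Besides the shell and the picture viewer there is one more tool, called after "Request:" as name(argument=value, ...), one argument or row to a line, values as JSON. servo_tool: Moves the arm, as the interface text tells. Its arguments: {"type":"object","properties":{"series":{"type":"string"},"squeeze":{"type":"number"}},"required":["series"]}

```bash
mkdir -p pics; ls
python3 - <<'E'
from rig import manip, eyes
import cv2
for n in ("top","side"):
    cv2.imwrite(f"pics/{n}0.png", eyes.get_image(n)[:,:,::-1]); print(n,eyes.camera_info(n))
print(manip.get_state())
E
```

```text
pics
top {'fx': 471.49768288938157, 'fy': 471.49768288938157, 'cx': 275.3376719632464, 'cy': 213.18775793076833, 'dist': array([-0.08996695,  0.        ,  0.        ,  0.        ,  0.        ]), 'eye': array([0.33807971, 0.05149015, 1.34690412]), 'orientation': array([-0.04738812,  0.70590918, -0.70446585,  0.05634236])}
side {'fx': 446.1572667787427, 'fy': 446.1572667787427, 'cx': 276.17089905109765, 'cy': 207.6619875966388, 'dist': array([-0.091823,  0.      ,  0.      ,  0.      ,  0.      ]), 'eye': array([-0.04006326,  0.71542733,  0.91206828]), 'orientation': array([ 0.13781098, -0.30365699,  0.86733617, -0.36949768])}
{'clock': 0.1, 'qpos': array([-1.39501724e+00,  2.76525540e-01,  1.50600164e+00, -1.04523180e-05,
        1.36067843e+00, -1.20976676e-01]), 'qd': array([-0.0006028 , -0.00149671, -0.00375618, -0.00138535,  0.00163014,
        0.00071367]), 'effort': array([ 1.55795624e-03, -4.17699659e+01, -2.46405870e+01, -2.02393412e-04,
        5.86210968e-03, -5.06218768e-06]), 'position': array([ 0.16805507, -0.54936002,  0.20003173]), 'ee_rot': array([-8.06033860e-04,  9.89011700e-01,  1.47835065e-01, -2.72040822e-05]), 'contact_force': array([ 0.10548732,  0.00664803, -0.17739771]), 'moment': array([-0.01906476,  0.03723287, -0.01038737]), 'gripper_force': 0.0, 'width': 0.08557014778627323}
```

View pics/top0.png

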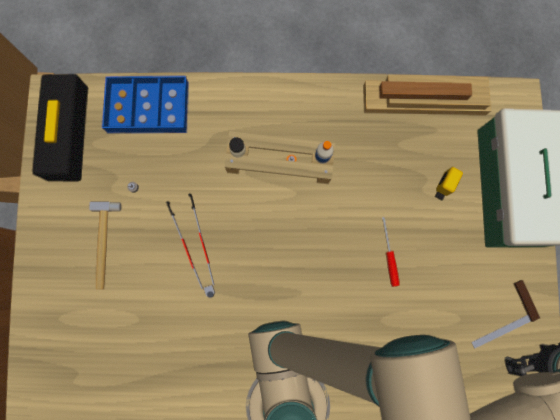

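View pics/side0.png

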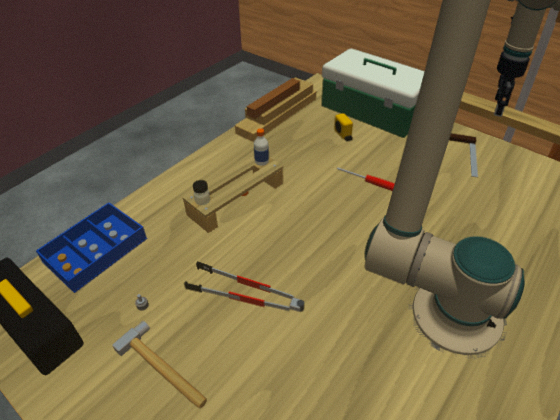

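```bash
cat > h.py <<'E'
import numpy as np, cv2
from rig import manip, eyes
from scipy.spatial.transform import Rotation as R
def rays(info,px):
    K=np.array([[info['fx'],0,info['cx']],[0,info['fy'],info['cy']],[0,0,1]])
    u=cv2.undistortPoints(np.array(px,float).reshape(-1,1,2),K,info['dist'])[:,0]
    w,x,y,z=info['orientation']
    return R.from_quat([x,y,z,w]).apply(np.c_[u,np.ones(len(u))])
def cast(info,px,z):
    d=rays(info,px); e=info['eye']
    return e+d*((z-e[2])/d[:,2])[:,None]
def proj(info,P):
    K=np.array([[info['fx'],0,info['cx']],[0,info['fy'],info['cy']],[0,0,1]])
    w,x,y,z=info['orientation']; r=R.from_quat([x,y,z,w]).inv()
    return cv2.projectPoints(r.apply(np.atleast_2d(P)-info['eye']),np.zeros(3),np.zeros(3),K,info['dist'])[0][:,0]
def blobs(mask,amin=4):
    n,l,s,c=cv2.connectedComponentsWithStats(mask.astype(np.uint8),connectivity=8)
    return [(c[i],s[i]) for i in range(1,n) if s[i][4]>=amin]
E
python3 - <<'E'
from h import *
for n in ("top","side"):
    im=cv2.imread(f"pics/{n}0.png"); info=eyes.camera_info(n)
    hsv=cv2.cvtColor(im,cv2.COLOR_BGR2HSV); H,S,V=cv2.split(hsv)
    for nm,m in (("red",((H<6)|(H>174))&(S>170)&(V>90)),("orange",(H>=5)&(H<14)&(S>150)&(V>130)),("dark",(V<60))):
        for c,s in blobs(m,3 if nm!="dark" else 15):
            if nm=="dark" and (s[4]>400): continue
            print(n,nm,c.round(1),s,cast(info,c,0.02)[0].round(4))
im=cv2.imread("pics/top0.png")
a=cv2.resize(im[115:195,215:345],None,fx=6,fy=6,interpolation=cv2.INTER_CUBIC)
cv2.imwrite("pics/c1.png",a)
E
```

```text
top red [203.8 248.4] [199 233  10  30  44] [0.4335 0.236  0.02  ]
top red [187.  252.1] [182 239  11  29  45] [0.4228 0.2832 0.02  ]
top red [392.4 268.7] [387 251  12  35 270] [ 0.3767 -0.2962  0.02  ]
top orange [445.3  85.8] [443  84   5   4   9] [ 0.9272 -0.4814  0.02  ]
top orange [429.5  88. ] [429  87   2   3   4] [ 0.9188 -0.4315  0.02  ]
top orange [437.  86.] [436  86   3   1   3] [ 0.9258 -0.4552  0.02  ]
top orange [461.7  87. ] [461  86   2   3   3] [ 0.9246 -0.5325  0.02  ]
top orange [390.   88.7] [389  88   3   2   3] [ 0.914  -0.3097  0.02  ]
top orange [407.3  91.2] [406  89   3   5   9] [ 0.9068 -0.3624  0.02  ]
top orange [418.  88.] [417  88   3   1   3] [ 0.9179 -0.3958  0.02  ]
top orange [384.   91.8] [383  91   3   3   4] [ 0.9038 -0.291   0.02  ]
top orange [395.  92.] [394  91   3   3   3] [ 0.9036 -0.3245  0.02  ]
top orange [414.8  91.4] [414  90   3   4   5] [ 0.9068 -0.3853  0.02  ]
top orange [432.6  92. ] [431  91   4   3   5] [ 0.9061 -0.4403  0.02  ]
top orange [457.   91.2] [456  90   3   3   6] [ 0.9107 -0.5167  0.02  ]
top orange [466.  91.] [46
[... 3040 characters left out ...]
rk [203.9 266.6] [197 262  16  11  77] [0.5681 0.2788 0.02  ]
side dark [462.5 269.7] [457 263  13  13  19] [ 0.0409 -0.1208  0.02  ]
side dark [502.4 276.5] [496 273  13   7  18] [-0.0502 -0.1627  0.02  ]
side dark [487.7 278.5] [483 277  12   3  15] [-0.0219 -0.1331  0.02  ]
side dark [515.1 300.9] [503 279  21  40 138] [-0.1015 -0.1082  0.02  ]
side dark [192.7 286.8] [185 282  17  10  87] [0.5441 0.3411 0.02  ]
side dark [459.4 315.6] [434 293  62  34 286] [-0.0075  0.0147  0.02  ]
side dark [143.1 306.6] [138 303  10   6  22] [0.5946 0.4571 0.02  ]
side dark [301.  307.4] [300 305   3   6  16] [0.2995 0.223  0.02  ]
side dark [499.3 313.7] [495 309   9   9  27] [-0.0824 -0.0482  0.02  ]
```

View pics/c1.png

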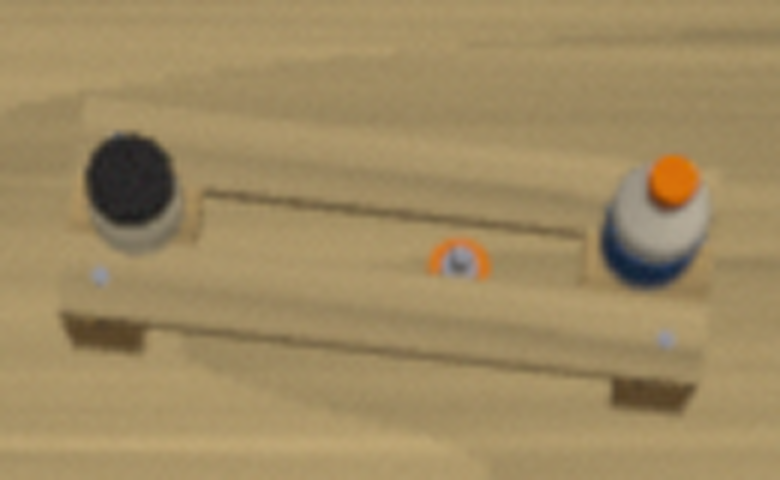

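Run:
```python
from h import *
info=eyes.camera_info("top")
def f(c): return (np.array(c)+0.5)/6-0.5+np.array([215,115])
for nm,c,z in (("Lout",(75,347),0),("Lin",(143,350),0),("Rin",(612,406),0),("Rout",(685,412),0),("scrL",(100,275),.072),("scrR",(665,340),.072),("backL",(85,97),.072),("backR",(715,172),.072),("foot",(460,262),.042),("foottop16",(460,262),.016)):
    print(nm,f(c).round(1),cast(info,[f(c)],z)[0].round(4))
# tongs: handles & jaws & spring
im=cv2.imread("pics/top0.png")
cv2.imwrite("pics/c2.png",cv2.resize(im[185:305,155:230],None,fx=5,fy=5,interpolation=cv2.INTER_CUBIC))
im=cv2.imread("pics/top0.png");H,S,V=cv2.split(cv2.cvtColor(im,cv2.COLOR_BGR2HSV))
m=((H<8)|(H>172))&(S>140)&(V>70); m[:,:170]=0;m[:,225:]=0
for c,s in blobs(m,20):
    print(c,s, cast(info,[c],.022)[0].round(4))
ti=eyes.camera_info("side")
print(proj(ti,[[.4335,.236,.02]]))
```

```text
Lout [227.1 172.4] [0.6575 0.1758 0.    ]
Lin [238.4 172.9] [0.6561 0.1427 0.    ]
Rin [316.6 182.2] [ 0.6291 -0.086   0.    ]
Rout [328.8 183.2] [ 0.6263 -0.1216  0.    ]
scrL [231.2 160.4] [0.6747 0.1582 0.072 ]
scrR [325.4 171.2] [ 0.6449 -0.1036  0.072 ]
backL [228.8 130.8] [0.7607 0.1667 0.072 ]
backR [333.8 143.2] [ 0.7258 -0.1285  0.072 ]
foot [291.2 158.2] [ 0.6896 -0.0102  0.042 ]
foottop16 [291.2 158.2] [ 0.6966 -0.0114  0.016 ]
[203.51724138 247.77586207] [199 233  10  30  58] [0.4351 0.2366 0.022 ]
[186.96875 252.09375] [181 239  12  29  64] [0.4228 0.283  0.022 ]
[[254.43265138 282.44947172]]
```

View pics/c2.png

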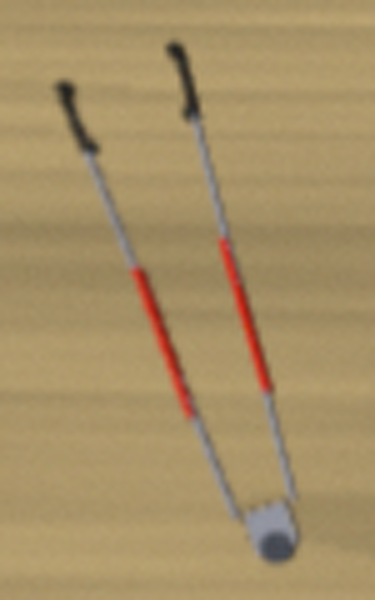

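The top view shows the tongs on the left, handle centres at about px (203,248) and (187,252). The foot's stud shows through the slat gap at about (291,158), and the riser is yawed about −6.4°. These agree with the sizes given, so I'll move towards the tongs.

Request:
servo_tool(
  series="0.028 -0.040 0 0 0 0 0; 0.056 -0.080 0 0 0 0 0; 0.084 -0.120 0 0 0 0 0; 0.112 -0.160 0 0 0 0 0; 0.140 -0.200 0 0 0 0 0",
  squeeze=25,
)

```text
clock: 0.6
position: [0.2437, -0.3156, 0.2004]
ee_rot: [-0.0, 0.989, 0.147, 0.0]
contact_force: [1.5, -0.3, 0.6]
width: 0.0855
gripper_force: 0.0
```

Request:
servo_tool(
  series="0.028 -0.040 0 0 0 0 0; 0.056 -0.080 0 0 0 0 0; 0.084 -0.120 0 0 0 0 0; 0.112 -0.160 0 0 0 0 0; 0.140 -0.200 0 0 0 0 0",
)

```text
clock: 1.1
position: [0.3189, -0.0836, 0.2008]
ee_rot: [0.0, 0.989, 0.147, 0.0]
contact_force: [1.2, -0.9, 0.2]
width: 0.0854
gripper_force: 0.0
```

Request:
servo_tool(
  series="0.028 -0.040 0 0 0 0 0; 0.056 -0.080 0 0 0 0 0; 0.084 -0.120 0 0 0 0 0; 0.112 -0.160 0 0 0 0 0; 0.140 -0.200 0 0 0 0 0",
)

```text
clock: 1.6
position: [0.3942, 0.1489, 0.2007]
ee_rot: [0.0, 0.989, 0.148, 0.0]
contact_force: [1.7, 0.3, 0.2]
width: 0.0855
gripper_force: 0.0
```

Request:
servo_tool(
  series="0.022 -0.032 0 0 0 0 0; 0.044 -0.064 0 0 0 0 0; 0.066 -0.096 0.02 0 0 0 0; 0.066 -0.096 0.04 0 0 0 0; 0.066 -0.096 0.04 0 0 0 0",
)

```text
clock: 2.1
position: [0.4269, 0.2577, 0.1577]
ee_rot: [0.001, 0.989, 0.149, -0.004]
contact_force: [0.5, -0.3, -0.6]
width: 0.0852
gripper_force: 0.0
```

```bash
cat >> h.py <<'E'
def redseg(name,tag,z=0.024,save=True):
    info=eyes.camera_info(name); im=eyes.get_image(name)[:,:,::-1].copy(); cv2.imwrite(f"pics/{tag}.png",im)
    H,S,V=cv2.split(cv2.cvtColor(im,cv2.COLOR_BGR2HSV))
    m=((H<8)|(H>172))&(S>140)&(V>70)
    for c,s in blobs(m,60): print("red",c.round(1),s,cast(info,[c],z)[0].round(4))
    return info,im
E
python3 - <<'E'
from h import *
s=manip.get_state(); print(s['position'],s['ee_rot'],s['width'])
info,im=redseg("wrist","w1"); print(info['eye'],info['orientation'])
E
```

```text
[0.42694164 0.25773414 0.15766827] [ 0.00105844  0.98885315  0.14884665 -0.00360683] 0.08517706871802597
red [309.5 182.3] [307 131   7 107 573] [0.4428 0.2388 0.024 ]
red [252.3 182.6] [245 133  15 107 601] [0.4286 0.2839 0.024 ]
[0.50585551 0.28136099 0.32905265] [ 0.1306474   0.79372167 -0.58632078 -0.0957346 ]
```

View pics/w1.png

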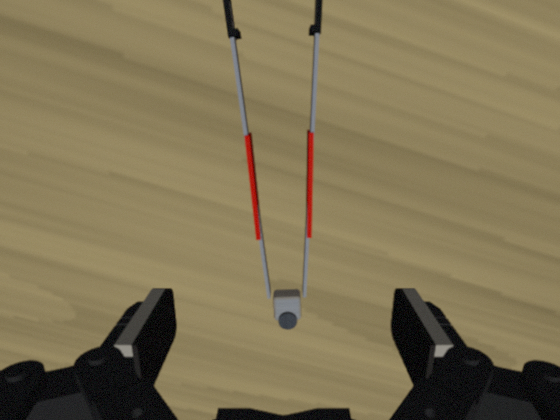

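Run:
```python
from h import *
i=eyes.camera_info("wrist")
P={k:cast(i,[v],.024)[0][:2] for k,v in dict(Rn=(309,238),Rf=(311,130.5),Ln=(258.5,240),Lf=(248.5,133),sp=(288,321),jL=(235,33),jR=(315,30)).items()}
for k,v in P.items(): print(k,v.round(4))
n=(P['Rn']+P['Ln'])/2; f=(P['Rf']+P['Lf'])/2
print("mid",(n+f)/2,"len",np.linalg.norm(f-n),"yaw",np.degrees(np.arctan2(*(f-n)[::-1])))
t=eyes.camera_info("top")
im=cv2.imread("pics/top0.png")
q={k:cast(t,[v],.024)[0][:2] for k,v in dict(Rn=(155+267/5,185+390/5),Rf=(155+224/5,185+240/5),Ln=(155+191/5,185+416/5),Lf=(155+137/5,185+270/5),jL=(155+65/5,185+88/5),jR=(155+175/5,185+45/5),sp=(155+277/5,185+547/5)).items()}
for k,v in q.items(): print(k,v.round(4))
```

```text
Rn [0.3962 0.2231]
Rf [0.4841 0.2505]
Ln [0.3815 0.2648]
Lf [0.4677 0.2976]
sp [0.3103 0.2156]
jL [0.535  0.3266]
jR [0.5543 0.2706]
mid [0.43238491 0.25900798] len 0.09207736941990484 yaw 19.06004927533152
Rn [0.3924 0.2218]
Rf [0.4766 0.2478]
Ln [0.3777 0.2641]
Lf [0.4595 0.2966]
jL [0.5634 0.3409]
jR [0.5884 0.2786]
sp [0.3056 0.2146]
```

Request:
servo_tool(
  series="0.003 0.001 0.03 0 0 -2 0; 0.003 0.001 0.06 0 0 -2 0; 0.003 0.001 0.09 0 0 -2 0; 0.003 0.001 0.115 0 0 -2 0; 0.003 0.001 0.115 0 0 -2 0",
)

```text
clock: 2.65
position: [0.4304, 0.2559, 0.0441]
ee_rot: [0.001, 0.986, 0.164, -0.003]
contact_force: [-0.3, 0.1, 0.4]
width: 0.0855
gripper_force: 0.0
```

Run:
```python
from h import *
for _ in range(3): eyes.get_image("top")
s=manip.get_state(); print(s['clock'],s['position'],s['ee_rot'],np.degrees(2*np.arctan2(s['ee_rot'][2],s['ee_rot'][1])),s['contact_force'])
```

```text
2.8 [0.43395453 0.25780646 0.0474929 ] [-2.72890412e-04  9.86342672e-01  1.64699464e-01  1.46492861e-03] 18.9595735525319 [0.4328748  0.66769954 0.4137597 ]
```

Request:
servo_tool(
  series="-0.003 0 0.02 0 0 0 0; -0.003 0 0.035 0 0 0 0; -0.003 0 0.042 0 0 0 0; -0.003 0 0.042 0 0 0 0; -0.003 0 0.042 0 0 0 0.3",
  squeeze=25,
)

```text
clock: 3.3
position: [0.4308, 0.2571, 0.0049]
ee_rot: [-0.0, 0.986, 0.165, 0.001]
contact_force: [-0.2, 0.8, 0.5]
width: 0.0733
gripper_force: 0.0
```

Request:
servo_tool(
  series="0 0 0 0 0 0 0.4; 0 0 0 0 0 0 0.45; 0 0 0 0 0 0 0.45; 0 0 0 0 0 0 0.45; 0 0 0 0 0 0 0.45",
)

```text
clock: 3.8
position: [0.4297, 0.2567, 0.0038]
ee_rot: [0.0, 0.986, 0.165, 0.0]
contact_force: [0.4, -0.6, -0.3]
width: 0.0469
gripper_force: 0.0
```

Run:
```python
from h import *
info,im=redseg("wrist","w2"); s=manip.get_state(); print(s['width'],s['gripper_force'],s['position'],info['eye'])
```

```text
red [223.3 250.6] [ 207  171   29  190 2358] [0.4362 0.2857 0.024 ]
red [328.4 258.1] [ 319  170   22  190 2119] [0.4478 0.241  0.024 ]
0.04714416125845647 0.0 [0.42967698 0.25674616 0.00378785] [0.50661594 0.2823715  0.17581489]
```

View pics/w2.png

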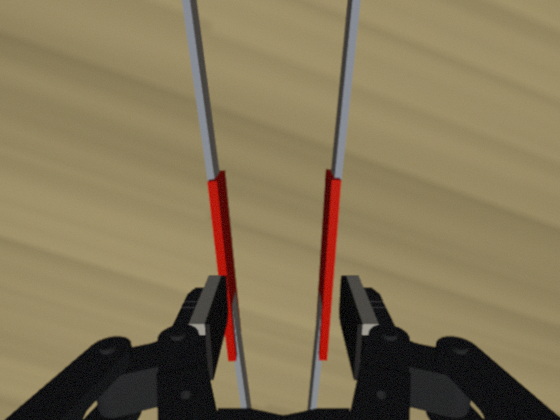

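Run:
```python
from h import *
i=eyes.camera_info("wrist"); s=manip.get_state(); w,x,y,z=s['ee_rot']; r=R.from_quat([x,y,z,w])
P=lambda a:s['position']+r.apply(a)
for zz in (0,-.01,-.02,-.03,-.04):
  print(zz,proj(i,[P([a,b,zz]) for a in(.011,-.011) for b in(-.0235,.0235)]).round(0).tolist())
for k,v in dict(Rn=(323.5,360),Rf=(335,178.5),Ln=(232.5,360),Lf=(213,180)).items(): print(k,cast(i,[v],.024)[0].round(4))
```

```text
0 [[234.0, 243.0], [329.0, 243.0], [235.0, 283.0], [328.0, 283.0]]
-0.01 [[231.0, 251.0], [332.0, 251.0], [233.0, 293.0], [330.0, 293.0]]
-0.02 [[228.0, 260.0], [335.0, 260.0], [230.0, 304.0], [332.0, 304.0]]
-0.03 [[225.0, 270.0], [338.0, 270.0], [227.0, 316.0], [335.0, 316.0]]
-0.04 [[221.0, 282.0], [341.0, 282.0], [224.0, 330.0], [339.0, 330.0]]
Rn [0.3965 0.2237 0.024 ]
Rf [0.4819 0.2514 0.024 ]
Ln [0.3822 0.2655 0.024 ]
Lf [0.465  0.2985 0.024 ]
```

Run:
```python
import cv2,numpy as np
b=cv2.imread("pics/w2.png")[225:400,150:410]
b=cv2.resize(np.clip(b.astype(float)*1.6,0,255).astype(np.uint8),None,fx=3,fy=3,interpolation=cv2.INTER_CUBIC)
cv2.imwrite("pics/c3.png",b)
```

```text
(no output)
```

View pics/c3.png

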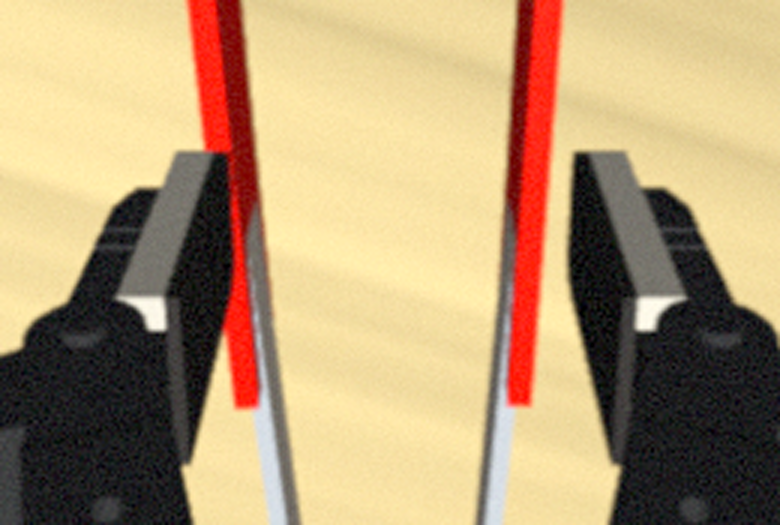

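The pads aren't touching the handles. The grip force is 0 and the wrist view shows the fingertips still above the handles. I'll open, centre the tool and lower it carefully while watching the force.

Request:
servo_tool(
  series="0.002 -0.002 0 0 0 0 0.2; 0.002 -0.002 0 0 0 0 0.2; 0.002 -0.002 0.002 0 0 0 0.2; 0.002 -0.002 0.004 0 0 0 0.2; 0.002 -0.002 0.005 0 0 0 0.2",
)

```text
clock: 4.35
position: [0.4307, 0.2592, -0.0016]
ee_rot: [0.0, 0.986, 0.165, -0.0]
contact_force: [-0.6, 0.1, 0.0]
width: 0.0682
gripper_force: 0.0
```

Run:
```python
from h import *
eyes.get_image("top")
s=manip.get_state(); print(s['clock'],s['position'],s['contact_force'],s['width'],s['qpos'])
# side view check: where does the fingertip appear?
im=eyes.get_image("side"); i=eyes.camera_info("side")
p=proj(i,[s['position'],s['position']+[0,0,.03]]); print(p)
u,v=p[0].astype(int); c=im[max(0,v-70):v+40,u-70:u+70,::-1]
cv2.imwrite("pics/s2.png",cv2.resize(c,None,fx=5,fy=5,interpolation=cv2.INTER_CUBIC)); print(u-70,v-70)
```

```text
4.4 [ 0.43062106  0.25913615 -0.00166492] [-0.53752361 -0.51008068  0.3293848 ] 0.06860480113383648 [ 4.03264779e-01  3.72991366e-01  1.94271023e+00 -1.24838454e-04
  8.26706077e-01  1.64247402e+00]
[[249.6333334  294.21577474]
 [248.93046452 286.9775106 ]]
179 224
```

View pics/s2.png

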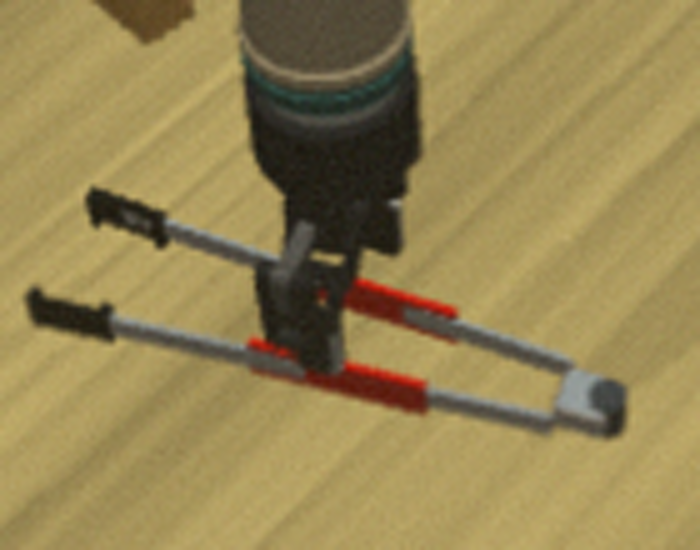

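Run:
```python
from h import *
i=eyes.camera_info("side"); s=manip.get_state(); w,x,y,z=s['ee_rot']; r=R.from_quat([x,y,z,w])
for zz in (0,-.01,-.02,-.03,-.04):
  P=[s['position']+r.apply([a,b,zz]) for a in(.011,-.011) for b in(-.0343,-.045)]
  print(zz,((proj(i,P)-[179,224])*5).round(0).tolist())
```

```text
0 [[305.0, 399.0], [297.0, 417.0], [347.0, 412.0], [339.0, 430.0]]
-0.01 [[304.0, 388.0], [295.0, 405.0], [346.0, 400.0], [337.0, 418.0]]
-0.02 [[302.0, 376.0], [294.0, 393.0], [345.0, 388.0], [336.0, 406.0]]
-0.03 [[301.0, 363.0], [292.0, 381.0], [343.0, 376.0], [335.0, 394.0]]
-0.04 [[299.0, 351.0], [290.0, 369.0], [342.0, 364.0], [333.0, 382.0]]
```

Both views put the fingertips about 30 mm above the reported TCP, so I'll go down about 18 mm more, watching the force.

Request:
servo_tool(
  series="0 0 0.004 0 0 0 0.2; 0 0 0.008 0 0 0 0.2; 0 0 0.012 0 0 0 0.2; 0 0 0.015 0 0 0 0.2; 0 0 0.018 0 0 0 0.2",
)

```text
clock: 4.95
position: [0.4308, 0.2592, -0.0196]
ee_rot: [0.0, 0.986, 0.165, -0.0]
contact_force: [0.6, 0.8, -0.1]
width: 0.0682
gripper_force: 0.0
```

Request:
servo_tool(
  series="0 0 0 0 0 0 0.4; 0 0 0 0 0 0 0.45; 0 0 0 0 0 0 0.45; 0 0 0 0 0 0 0.45; 0 0 0 0 0 0 0.45",
)

```text
clock: 5.45
position: [0.4311, 0.2594, -0.019]
ee_rot: [-0.0, 0.986, 0.165, 0.0]
contact_force: [-0.5, -0.1, 3.2]
width: 0.0474
gripper_force: 5.4
```

Request:
servo_tool(
  series="0 0 -0.004 0 0 0 0.45; 0 0 -0.010 0 0 0 0.45; 0 0 -0.020 0 0 0 0.45; 0 0 -0.030 0 0 0 0.45; 0 0 -0.030 0 0 0 0.45",
)

```text
clock: 5.95
position: [0.4324, 0.2599, 0.0126]
ee_rot: [-0.0, 0.986, 0.165, 0.002]
contact_force: [-0.2, 1.2, -0.9]
width: 0.047
gripper_force: 4.5
```

Run:
```python
from h import *
s=manip.get_state(); print(s['clock'],s['position'],s['contact_force'],s['width'],s['gripper_force'])
for n in ("side","wrist"):
    im=eyes.get_image(n)[:,:,::-1]; cv2.imwrite(f"pics/{n}3.png",im)
a=cv2.imread("pics/side3.png")[215:335,170:320]; b=cv2.imread("pics/wrist3.png")
a=cv2.resize(a,(375,300),interpolation=cv2.INTER_CUBIC); b=cv2.resize(b,(400,300))
cv2.imwrite("pics/c4.png",np.hstack([a,b]))
```

```text
5.95 [0.43237717 0.25987277 0.01257378] [-0.18426801  1.17689491 -0.8787997 ] 0.047021369442204655 4.460948944652046
```

View pics/c4.png

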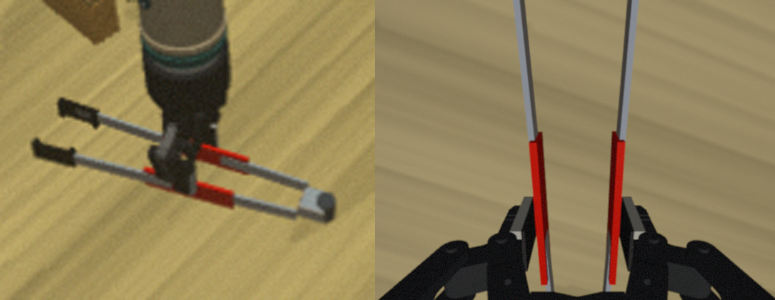

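Request:
servo_tool(
  series="-0.006 0.024 0 0 0 2.5 0.45; -0.012 0.047 0 0 0 5 0.45; -0.019 0.071 0 0 0 7.5 0.45; -0.025 0.094 0 0 0 10 0.45; -0.031 0.118 0 0 0 12.5 0.45",
)

```text
clock: 6.55
position: [0.4396, 0.1367, 0.0105]
ee_rot: [0.0, 0.998, 0.056, -0.0]
contact_force: [0.2, 0.0, -0.2]
width: 0.0469
gripper_force: 4.5
```

Request:
servo_tool(
  series="-0.001 0.03 0 0 0 4 0.45; -0.002 0.06 0 0 0 8 0.45; -0.004 0.09 0 0 0 12.5 0.45; -0.004 0.122 0 0 0 12.5 0.45; -0.004 0.122 0 0 0 12.5 0.45",
)

```text
clock: 7.05
position: [0.4507, 0.013, 0.0106]
ee_rot: [0.001, 0.999, -0.054, 0.0]
contact_force: [0.3, 0.6, -1.1]
width: 0.0471
gripper_force: 4.5
```

```bash
cat > m.py <<'E'
from h import *
import sys
for _ in range(2): eyes.get_image("side")
s=manip.get_state(); print(s['clock'],s['position'],np.degrees(2*np.arctan2(s['ee_rot'][2],s['ee_rot'][1])),s['contact_force'],s['width'],s['gripper_force'])
t=sys.argv[1]; ims={}
for n in ("top","side"):
    ims[n]=eyes.get_image(n)[:,:,::-1].copy(); cv2.imwrite(f"pics/{n}{t}.png",ims[n])
a=ims['top'][120:300,210:350]; b=ims['side'][130:280,180:340]
cv2.imwrite(f"pics/m{t}.png",np.hstack([cv2.resize(a,(420,540),interpolation=cv2.INTER_CUBIC),cv2.resize(b,(380,356),interpolation=cv2.INTER_CUBIC).copy() if 0 else cv2.copyMakeBorder(cv2.resize(b,(380,356),interpolation=cv2.INTER_CUBIC),0,184,0,0,cv2.BORDER_CONSTANT)]))
E
python3 m.py 4
```

```text
7.15 [0.44954949 0.01561611 0.01052248] -6.116618869802507 [ 0.45939363  0.38104276 -1.13435866] 0.04730605136776846 4.460421825533558
```

View pics/m4.png

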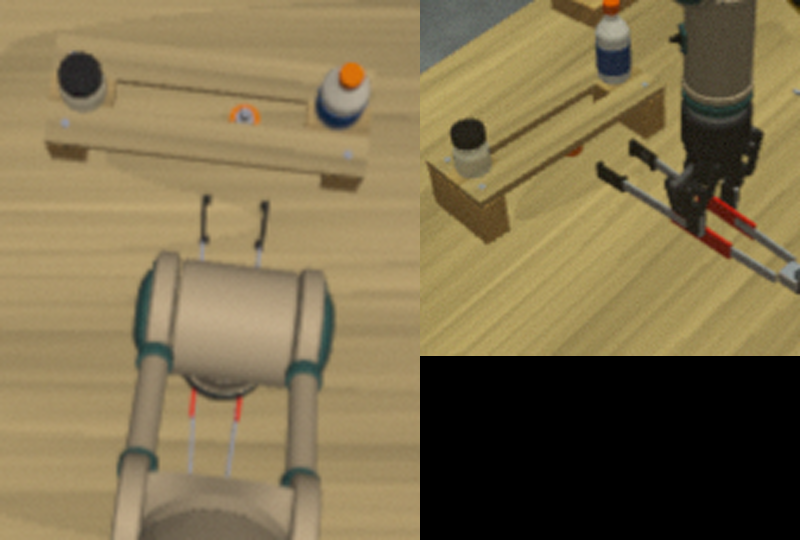

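Run:
```python
from h import *
t=eyes.camera_info("top"); sd=eyes.camera_info("side"); s=manip.get_state()
f=lambda c:(np.array(c)+.5)/3-.5+[210,120]
w,x,y,z=s['ee_rot']; r=R.from_quat([x,y,z,w])
for nm,c in dict(Lt=(208,196),Rt=(265,203),Lr=(204,242),Rr=(258,247)).items():
    p=cast(t,[f(c)],.052)[0]; print(nm,p.round(4),r.inv().apply(p-s['position']).round(4))
print("foot",cast(t,[f((244,117))],.042)[0].round(4))
for n in ("top","side"):
    im=cv2.imread(f"pics/{n}4.png"); H,S,V=cv2.split(cv2.cvtColor(im,cv2.COLOR_BGR2HSV)); m=(H>=2)&(H<14)&(S>150)&(V>90)
    for c,q in blobs(m,4):
        i=t if n=="top" else sd
        if (n=="top" and 270<c[0]<305 and 145<c[1]<170) or (n=="side" and 230<c[0]<258 and 180<c[1]<205): print(n,c,q,cast(i,[c],.016)[0].round(4),cast(i,[c],.008)[0].round(4))
# stud bluish/bright in side, wide mask bounds
```

```text
Lt [0.6095 0.025  0.052 ] [ 0.1584 -0.025  -0.0416]
Rt [ 0.603  -0.0283  0.052 ] [ 0.1575  0.0286 -0.0416]
Lr [0.5659 0.0287 0.052 ] [ 0.1146 -0.0241 -0.0416]
Rr [ 0.5613 -0.0215  0.052 ] [ 0.1153  0.0263 -0.0416]
foot [ 0.6884 -0.0095  0.042 ]
top [290.  155.6] [288 155   5   3   5] [ 0.7046 -0.0078  0.016 ] [ 0.7068 -0.0082  0.008 ]
side [244.9 193.6] [243 192   5   4  10] [0.6759 0.001  0.016 ] [ 0.6823 -0.0054  0.008 ]
```

Request:
servo_tool(
  series="0 0 0.008 0 0 0 0.45; 0 -0.001 0.016 0 0 0 0.45; 0 -0.0015 0.024 0 0 0 0.45; 0 -0.0015 0.0245 0 0 0 0.45; 0 -0.0015 0.0245 0 0 0 0.45",
)

```text
clock: 7.75
position: [0.4496, 0.0177, -0.0143]
ee_rot: [0.0, 0.999, -0.052, -0.001]
contact_force: [0.3, -0.7, -0.4]
width: 0.0472
gripper_force: 4.5
```

Request:
servo_tool(
  series="0.01 0 0 0 0 0 0.45; 0.02 0 0 0 0 0 0.45; 0.03 0 0 0 0 0 0.45; 0.04 0 0 0 0 0 0.45; 0.05 0 0 0 0 0 0.45",
)

```text
clock: 8.25
position: [0.5011, 0.012, -0.0136]
ee_rot: [0.0, 0.999, -0.052, 0.0]
contact_force: [-0.4, 0.6, -0.6]
width: 0.0472
gripper_force: 4.5
```

Request:
servo_tool(
  series="0.01 0 0 0 0 0 0.45; 0.02 0 0 0 0 0 0.45; 0.03 0 0 0 0 0 0.45; 0.038 0 0 0 0 0 0.45; 0.042 0 0 0 0 0 0.45",
)

```text
clock: 8.75
position: [0.5427, 0.0077, -0.0137]
ee_rot: [0.0, 0.999, -0.052, 0.0]
contact_force: [-0.5, 0.8, -1.2]
width: 0.0473
gripper_force: 4.5
```

```bash
python3 m.py 5
python3 - <<'E'
import cv2,numpy as np
a=cv2.imread("pics/top5.png")[135:200,245:340]; b=cv2.imread("pics/side5.png")[165:235,205:300]
cv2.imwrite("pics/c5.png",np.vstack([cv2.resize(a,(410,280),interpolation=cv2.INTER_CUBIC),cv2.resize(b,(410,302),interpolation=cv2.INTER_CUBIC)]))
E
```

```text
8.85 [ 0.54220093  0.00772921 -0.01374594] -5.996188516118979 [ 0.20820727  0.2609999  -0.69639703] 0.046979631337689794 4.461064139286464
```

View pics/c5.png

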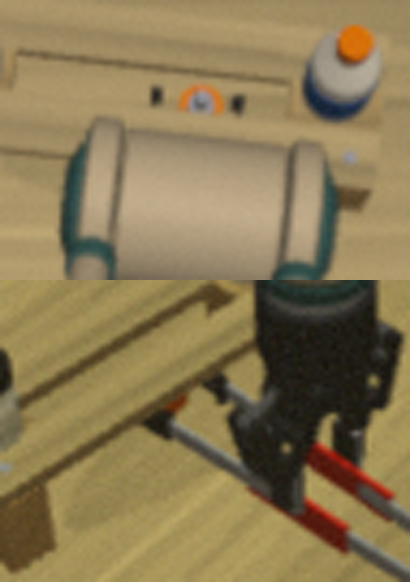

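The tips show in the slat gap on both sides of the foot, which is roughly centred between them. I'll go 12 mm further in, then squeeze.

Request:
servo_tool(
  series="0.004 0.001 0 0 0 0 0.45; 0.008 0.001 0 0 0 0 0.45; 0.012 0.001 0 0 0 0 0.45; 0.012 0.001 0 0 0 0 0.45; 0.012 0.001 0 0 0 0 0.48",
  squeeze=25,
)

```text
clock: 9.45
position: [0.5534, 0.0056, -0.0137]
ee_rot: [0.0, 0.999, -0.052, -0.0]
contact_force: [0.1, 0.3, -0.6]
width: 0.0443
gripper_force: 5.1
```

Request:
servo_tool(
  series="0 0 0 0 0 0 0.51; 0 0 0 0 0 0 0.54; 0 0 0 0 0 0 0.57; 0 0 0 0 0 0 0.60; 0 0 0 0 0 0 0.65",
)

```text
clock: 9.95
position: [0.5532, 0.0056, -0.0137]
ee_rot: [0.0, 0.999, -0.052, -0.0]
contact_force: [0.1, -0.5, -1.1]
width: 0.0356
gripper_force: 26.5
```

Request:
servo_tool(
  series="0 0 0 0 0 0 0.8; 0 0 0 0 0 0 0.9; 0 0 0 0 0 0 1; 0 0 0 0 0 0 1; 0 0 0 0 0 0 1",
)

```text
clock: 10.45
position: [0.5534, 0.0056, -0.0137]
ee_rot: [0.0, 0.999, -0.052, 0.0]
contact_force: [-0.5, -0.2, -1.5]
width: 0.0357
gripper_force: 26.5
```

The squeeze stopped at 36 mm with 26 N, so the foot is in the jaws. I'll lift slightly and draw it out.

Request:
servo_tool(
  series="0 0 -0.002 0 0 0 1; 0 0 -0.004 0 0 0 1; -0.010 0 -0.004 0 0 0 1; -0.020 0 -0.004 0 0 0 1; -0.032 0 -0.004 0 0 0 1",
)

```text
clock: 10.95
position: [0.5201, 0.0091, -0.0098]
ee_rot: [0.0, 0.999, -0.052, -0.0]
contact_force: [0.6, 0.1, -2.2]
width: 0.0358
gripper_force: 26.5
```

Request:
servo_tool(
  series="-0.014 0 0 0 0 0 1; -0.028 0 0 0 0 0 1; -0.042 0 0 0 0 0 1; -0.056 0 0 0 0 0 1; -0.070 0 0 0 0 0 1",
)

```text
clock: 11.45
position: [0.4505, 0.0164, -0.0097]
ee_rot: [0.0, 0.999, -0.052, -0.0]
contact_force: [0.3, 0.8, -1.9]
width: 0.0359
gripper_force: 26.5
```

Request:
servo_tool(
  series="-0.014 0 0 0 0 0 1; -0.028 0 0 0 0 0 1; -0.042 0 0 0 0 0 1; -0.050 0 0 0 0 0 1; -0.050 0 0 0 0 0 1",
)

```text
clock: 11.95
position: [0.4004, 0.0217, -0.0098]
ee_rot: [-0.0, 0.999, -0.052, -0.001]
contact_force: [-1.1, 0.7, -1.1]
width: 0.0357
gripper_force: 26.5
```

Request:
servo_tool(
  series="0 0 -0.02 0 0 0 1; 0 0 -0.045 0 0 0 1; 0 0 -0.07 0 0 0 1; 0 0 -0.095 0 0 0 1; 0 0 -0.12 0 0 0 1",
)

```text
clock: 12.45
position: [0.4031, 0.0213, 0.1116]
ee_rot: [0.0, 0.999, -0.052, 0.001]
contact_force: [1.2, -0.3, -2.2]
width: 0.0356
gripper_force: 26.5
```

Request:
servo_tool(
  series="0 0 -0.015 0 0 0 1; 0 0 -0.025 0 0 0 1; 0 0 -0.03 0 0 0 1; 0 0 -0.03 0 0 0 1; 0 0 -0.03 0 0 0 1",
)

```text
clock: 12.95
position: [0.4017, 0.0215, 0.1395]
ee_rot: [-0.0, 0.999, -0.052, -0.001]
contact_force: [0.0, -0.1, -1.9]
width: 0.0357
gripper_force: 26.5
```

```bash
python3 m.py 6
python3 - <<'E'
import cv2,numpy as np
a=cv2.imread("pics/top6.png")[110:260,200:380]; b=cv2.imread("pics/side6.png")[90:290,150:350]
cv2.imwrite("pics/c6.png",np.hstack([cv2.resize(a,(420,350)),cv2.resize(b,(350,350))]))
E
```

```text
13.05 [0.40153176 0.02153784 0.13940154] -5.995405026178895 [-0.42739583  0.33798579 -0.49226936] 0.0354188686992151 26.475909054279327
```

View pics/c6.png

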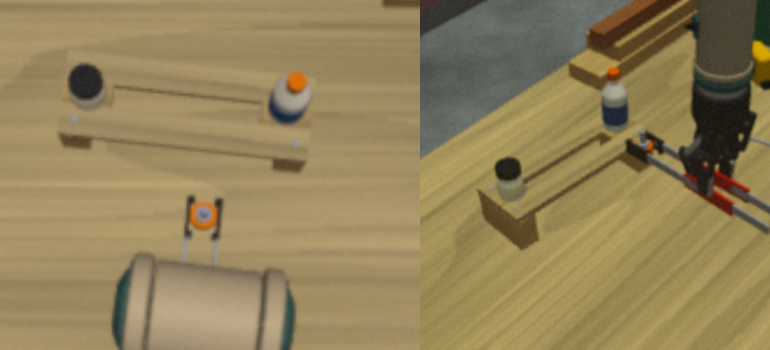

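Run:
```python
from h import *
t=eyes.camera_info("top"); sd=eyes.camera_info("side")
A=proj(t,[[.537,.008,.19]]); print(A,"seen 287.4 202; side seen",150+(645-420)*200/350,90+146*200/350, proj(sd,[[.537,.008,.165],[.537,.008,.12]]))
for _ in range(4): eyes.get_image("top")
print(manip.get_state()['qd'].round(4)); print(manip.sign_off())
```

```text
[[286.95238938 202.17998588]] seen 287.4 202; side seen 278.57142857142856 173.42857142857144 [[278.78782276 174.44354287]
 [278.96509713 187.33394952]]
[ 0.0017 -0.0006 -0.0029  0.0013  0.0006  0.0003]
the job is handed in; nothing more can be done
None
```

I squeezed the orange foot in the tongs under the riser, drew it out to the robot's side and handed the job in at about 13 s of the 48 s, with the foot still held at 26 N and about 15 cm above the bench; the sign-off returned no verdict.

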